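Click the filter reminder on to its pointer

ROBOT

A 6-joint arm with a two-finger parallel gripper is mounted at the origin on the work surface. World frame = base frame: x ahead of the robot, y to its left, z up, the work surface at z = 0. Lengths are in mm, angles in degrees, forces in N, time in s.
With the tool pointing down it reaches from about 300 to 850 mm from the base axis. Payload 4.2 kg.
Tool frame: the origin (TCP) lies on the centre line of the jaws, within the pads' length; the fingertips stand env.nose_length ahead of it and the grasp point (between the pads) lies 2 mm behind it (env.nose_length is the distance from the TCP to the fingertips, in mm); z points along the fingers, y is the direction in which the jaws open and shut (so a half turn about z gives the same grasp; the last joint's range is limited). The gripper opens to 91 mm and grips with 3 to 60 N. Pads are 32 mm wide; open, the fingers measure 118 mm over their backs; the gripper's body (76 mm by 178 mm) begins 60 mm behind the grasp point.
Start: joints at [75.974, 18.312, 89.639, -0, 72.044, -1.146], TCP at [128.175, 560.547, 230.976] pointing down, gripper open.
Joint ranges: [-177.97, 177.97], [-48.28, 115.42], [12.27, 149.76], [-77.06, 257.06], [2.81, 150.46], [-146.56, 146.56]. Speed limits (degrees/s): [147.25, 147.25, 180, 180, 180, 180].

INTERFACE

Orientations are given as [roll, pitch, yaw] about the fixed x, y, z axes, in that order (R = Rz(yaw) Ry(pitch) Rx(roll)).
In Python, from workcell import env gives the robot as it stands. The module is installed in compiled form; this text tells all that it offers.
- The arm moves only by the tool jog_arm, never from a script. Its argument "deltas" is a list that holds one entry, the list of rows, each a list of 5 numbers: the shift along the tool's x, y, z in m, then the turn about the tool's z in degrees, then the finger opening in m, from 0 to 0.0912. A call has 1 to 20 rows; each row is the pose to reach, as a shift and turn from the pose commanded when the call began, along the tool's axes at that moment; what a row does not reach only later rows make up. A row lasts 1/12 s, in which the tool goes at most 41.7 mm and 7.16 degrees, less where a joint would pass 70% of its speed; a pose out of reach is approached as far as the arm can. A call with a gripper value outside its range is refused whole. The fingers move at their own pace and stop on an object; "grip_force" is the grip in N (left out, the last holds). Time passes only in rows, so rows that repeat a pose let the fingers close. It gives the time, the measured TCP pose, the force and the opening at its end, in the units of the state.
- env.state(): the state, without advancing time (a new reading comes with each control period).
- env.grab_frame(name): name is "scene" or "top" or "wrist"; returns the picture (384x512x3 uint8, red, green, blue); there is no depth.
- env.camera_params(name): a dict with "fx", "fy", "cx", "cy" (pixels), "xyz" and "orientation" of the camera in the world. Camera axes: x right, y down, z forward; pixel columns grow to the right and rows downward; lengths in mm; the calibration is good to about 2 mm. A picture is of the moment at which its call begins: read the wrist's pose just before it. camera_params takes no time and is no camera call; for the wrist camera it gives the pose at the moment of the call.
- env.job_done(): hands the job in, once; it reports no verdict.
Trained networks look in the newest picture that a camera, given by its name, has taken for a name from the list of things; names that differ only in an ending like _2 or _b are one class to them, and where a whole thing is asked for, a point or a joint stands for the part that bears it (a point fixed in the world has none). Each returns a list of dicts, best first, with "conf" (0 to 1); they miss things now and then, are a little off and sometimes report something else, mostly with a low value. They report only what shows in the picture. A call takes as long as a camera call.
- env.look_for(camera, label): "xyz" ([x, y, z] in mm, in world coordinates, good to about 4 mm: the middle of the surface that is visible of it).
The state is a dict: "time_s": time; "qpos": joint angles; "qvel": joint speeds; "effort": joint torques, N m; "ee_pos": TCP position; "ee_rot": TCP orientation; "force": force on the tool from outside, world axes, zero at the start; "torque": the same for the moment, N m; "gripper_width": finger opening in mm.
Only numpy, scipy, OpenCV 4.12 (cv2) and the standard library are available. Lean on these libraries where they do the work, as an engineer would, in place of code of your own. Each camera call takes 0.05 s, during which the arm holds its last target.

TASK

The dishwasher's mesh filter has just been rinsed, so set the seven-tooth click counter beside it: flick the teeth of its black thumbwheel with a closed fingertip, clockwise seen from above, until the tooth that carries the steel stud has clicked into place in line with the pointer on the hub, and stop there without clicking past it. Let the counter stand where it is: do not pick it up or push it along the worktop, and leave everything around it alone.

Things in the scene. Friction and masses are not known exactly. Their poses are not given: they have to be found in the camera images.
- counter: heavy loose steel counter, 0.85 kg, on its round rubber-soled foot; origin at the centre of its underside, z up, x along its pointer, outwards. Foot 120 mm across, 14 mm high at most; drum 78 mm across up to 40 mm height. Fixed white hub cap over the wheel, 42 mm across, 62 to 70 mm high. It slides if pushed with more than a few newtons
- pointer_tip (a point): tip of the fixed white arrow-ended pointer on the hub cap, 38 mm from the wheel's axis and 69 mm above the worktop; the pointer's underside is 64 mm above the worktop
- wheel_center (a point): point fixed to the counter on the wheel's upright axis, level with the tops of the teeth, 58 mm above the worktop; axes as the counter's (x along the pointer). The black wheel lies flat, 44 to 58 mm high: a disc 60 mm across with seven equal straight radial teeth 7 mm thick, tips 54 mm from the axis, one every 51.4 degrees (0.898 rad), free all round
- wheel (a joint): turn of the wheel, rad, growing clockwise seen from above, 0 when the studded tooth is clicked in line with the pointer; that tooth lies at minus this angle from the counter's x. Starts 2, 3 or 4 clicks short (about -1.80, -2.69, -3.59), after dropping on to a click in the first half second. A click is 0.898 rad; clicked teeth rest within about 0.03 of a whole click
- stud_top (a point): top centre of the steel stud (10 mm across, 12 mm high, top 70 mm above the worktop) on the marked tooth, 45 mm from the axis. The wheel has a ratchet: clockwise takes 1 to 2 N at a tooth tip; let go before 0.6 of a click it springs back, from about 0.75 on it drops forward into the click; let go up to half a click beyond, it springs back to that click; anticlockwise it is blocked (do not force it)
- mesh_filter: grey mesh dishwasher filter, an open upright cup 78 mm across and 85 mm high, loose; origin at the centre of its underside. Leave alone
- flip_box: closed flip-top plastic box, 79 x 114 x 65 mm, loose; origin at the centre of its underside. Leave alone
- carafe: small empty glass carafe, upright, 88 mm across and 140 mm high, loose; origin at the centre of its underside. Leave alone
- brush: red bottle brush lying along its x, 280 mm long and 36 mm high, loose; origin on the worktop below its middle. Leave alone
- saucer: white saucer, 136 mm across and 16 mm high, loose; origin at the centre of its underside. Leave alone
- teacup: white ceramic teacup with one handle, 84 mm across and 60 mm high, standing on the saucer, loose; origin at the centre of its underside. Leave alone
- soap: soap bottle, 56 mm across and 130 mm high, loose, upright; origin at the centre of its underside. Leave alone

How it is judged (in metres and radians):
At the end, for the whole second after the job is handed in: The studded tooth rests on its click in line with the pointer (within 0.15 rad), the wheel still; the counter stands upright within 20 mm of where it was, and the seven other things are within 20 mm of where they were and upright (value of joint wheel between -0.15 and 0.15 rad and velocity of joint wheel between -0.1 and 0.1 rad/s and distance of each of counter, mesh_filter, flip_box, carafe, brush, saucer, teacup, soap from where it was at the start of the episode below 0.02 m and angle between counter's own z axis and vertical below 0.05 rad and linear speed of counter below 0.01 m/s and angle between each of mesh_filter, flip_box, carafe, brush, saucer, teacup, soap's own z axis and vertical below 0.2 rad); the robot touches nothing.
It fails at once if the studded tooth is clicked past the pointer (more than half a click) (value of joint wheel above 0.448799 rad).
It fails at once if the wheel is forced round anticlockwise (value of joint wheel below -4.12895 rad).
It fails at once if the counter is lifted or tipped (height (world z) of counter above 0.008 m or angle between counter's own z axis and vertical above 0.15 rad).
It fails at once if the counter is pushed along the worktop by more than 25 mm (distance of counter from where it was at the start of the episode above 0.025 m).
It fails at once if something around the counter is shifted by more than 25 mm, or tipped (distance of any of mesh_filter, flip_box, carafe, brush, saucer, teacup, soap from where it was at the start of the episode above 0.025 m or angle between any of mesh_filter, flip_box, carafe, brush, saucer, teacup, soap's own z axis and vertical above 0.3 rad).
It also fails if it takes over 67 s, if anything falls off the work surface, if the arm or the gripper's body presses on something with over 40 N, if the wrist force passes 120 N, or if a joint passes its speed limit or range.

## Working session

There is one attempt and no reset: what is moved stays moved. The work goes in short steps, Python scripts to look and compute and a tool call to move; the robot and the scene stay as the last step left them, time stands still between calls to the robot, and variables do not carry over. Pictures are saved under pics/ and viewed, and the job is handed in when it is done.

Besides the shell and the picture viewer there is one more tool, called after ">>>" in YAML: its name, and indented under it one key for each argument. jog_arm: Moves the arm, as the interface text tells. Its arguments: {"type":"object","properties":{"deltas":{"type":"array"},"grip_force":{"type":"number"}},"required":["deltas"]}

```bash
mkdir -p pics
python3 - <<'E'
from workcell import env
import cv2
print(env.state()); print(env.nose_length)
for n in ["scene","top","wrist"]:
    im=env.grab_frame(n); cv2.imwrite(f"pics/{n}0.png",im[:,:,::-1]); print(n,env.camera_params(n))
for l in ["counter","pointer_tip","wheel_center","stud_top","mesh_filter","flip_box","carafe","brush","teacup","saucer","soap"]:
    print(l,[(r["conf"],r["xyz"]) for r in env.look_for("top",l)[:2]])
E
```

```text
{'time_s': 0.0, 'qpos': array([ 7.59749408e+01,  1.83508907e+01,  8.97078812e+01, -1.07336686e-03,
        7.20422606e+01, -1.14516712e+00]), 'qvel': array([-0.00451333, -0.05984531,  0.04807508, -0.13047917,  0.04182859,
       -0.04624946]), 'effort': array([ 1.32083307e-03, -4.12450862e+01, -2.31977373e+01,  7.27516576e-02,
        4.54723800e-02, -1.26751538e-04]), 'ee_pos': array([128.05302364, 560.06669544, 230.11777235]), 'ee_rot': array([-1.79898967e+02, -9.98907964e-04,  1.67120439e+02]), 'force': array([ 0.02368131, -0.08096056,  0.11804458]), 'torque': array([-0.00696392, -0.01157923, -0.0509509 ]), 'gripper_width': 91.16349561848828}
17.0
scene {'fx': 359.271957841972, 'fy': 359.271957841972, 'cx': 253.42605856131198, 'cy': 188.71850296394288, 'xyz': array([1293.14301842,   85.68184232,  880.17380865]), 'orientation': array([-138.48522959,   -0.13954707,   97.24120556])}
top {'fx': 458.0733105325468, 'fy': 458.0733105325468, 'cx': 262.69153238068503, 'cy': 190.50262063932448, 'xyz': array([ 355.83640425,  -18.20681954, 1165.34051658]), 'orientation': array([-1.66975663e+02,  1.43336515e-02, -8.38112630e+01])}
wrist {'fx': 272.035252844127, 'fy': 272.035252844127, 'cx': 258.6217330073453, 'cy': 189.68524463392427, 'xyz': array([ 57.6789977 , 575.75688118, 385.15669499]), 'orientation': array([1.65409454e+02, 1.50273132e-01, 7.71716630e+01])}
counter [(0.7, [546.4, -14.1, 34.5])]
pointer_tip [(0.76, [548.5, -13.0, 40.0])]
wheel_center [(0.91, [549.7, -19.2, 37.0]), (0.59, [624.1, -324.1, 66.5])]
stud_top [(0.8, [546.3, -14.2, 58.7])]
mesh_filter [(0.75, [688.9, -16.3, 33.7])]
flip_box [(0.86, [622.7, -326.5, 63.0])]
carafe [(0.61, [423.7, -370.9, 76.6]), (0.42, [545.6, -9.1, 55.6])]
brush [(0.94, [773.6, 31.9, 22.2])]
teacup [(0.82, [431.5, 351.5, 22.1])]
saucer [(0.59, [420.5, 335.0, 8.9])]
soap [(0.66, [621.1, 339.4, 89.3]), (0.65, [542.7, -13.5, 59.4])]
```

View pics/top0.png

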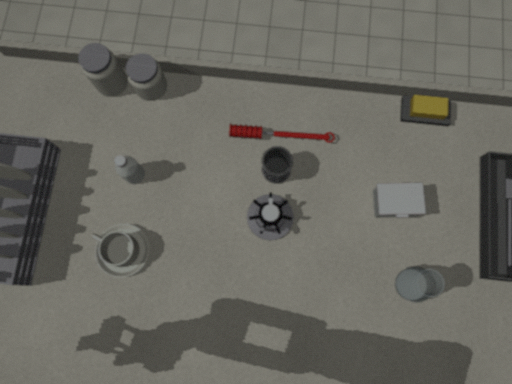

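View pics/scene0.png

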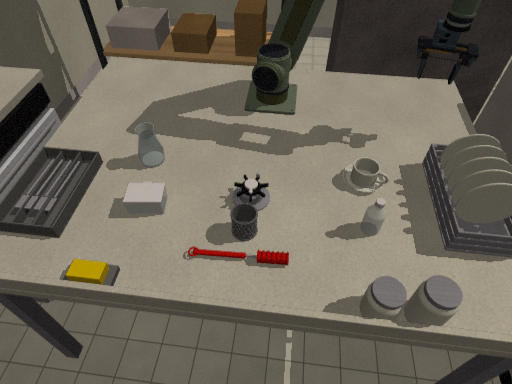

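Run:
```python
import cv2
im=cv2.imread("pics/top0.png"); c=im[75:165,215:335]; cv2.imwrite("pics/topc0.png",cv2.resize(c,None,fx=6,fy=6,interpolation=cv2.INTER_CUBIC))
```

```text
(no output)
```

View pics/topc0.png

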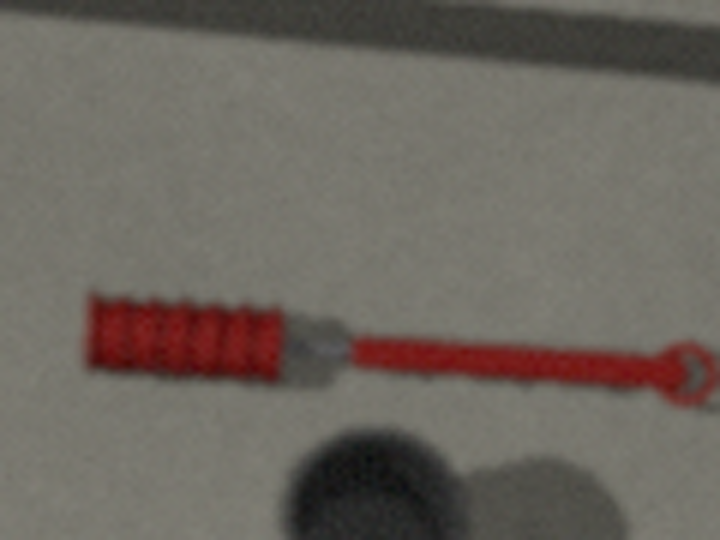

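The counter sits near pixel (270,214) in the top view. Its pointer faces up the image (towards +x and the filter), and the filter is at (277,163). My crop missed the counter, so I'll redo it.

```bash
cat > h.py <<'E'
import numpy as np, cv2
from scipy.spatial.transform import Rotation as R
def cam(p):
    return R.from_euler('xyz',p["orientation"],degrees=True).as_matrix(),np.array(p["xyz"]),p
def proj(c,X):
    M,t,p=c; q=(np.atleast_2d(X)-t)@M
    return np.c_[p["fx"]*q[:,0]/q[:,2]+p["cx"],p["fy"]*q[:,1]/q[:,2]+p["cy"]]
def back(c,uv,z):
    M,t,p=c; d=M@np.array([(uv[0]-p["cx"])/p["fx"],(uv[1]-p["cy"])/p["fy"],1]); return t+d*(z-t[2])/d[2]
E
python3 - <<'E'
from h import *
from workcell import env
c=cam(env.camera_params("top"))
for n,uv,z in [("hub",(271,213.5),70),("filt",(277,162),85)]: print(n,back(c,uv,z))
im=cv2.imread("pics/top0.png"); c=im[185:247,235:307]; cv2.imwrite("pics/topd0.png",cv2.resize(c,None,fx=9,fy=9,interpolation=cv2.INTER_CUBIC))
E
```

```text
hub [552.93711912 -16.83410064  70.        ]
filt [679.47055565 -18.18972597  85.        ]
```

View pics/topd0.png

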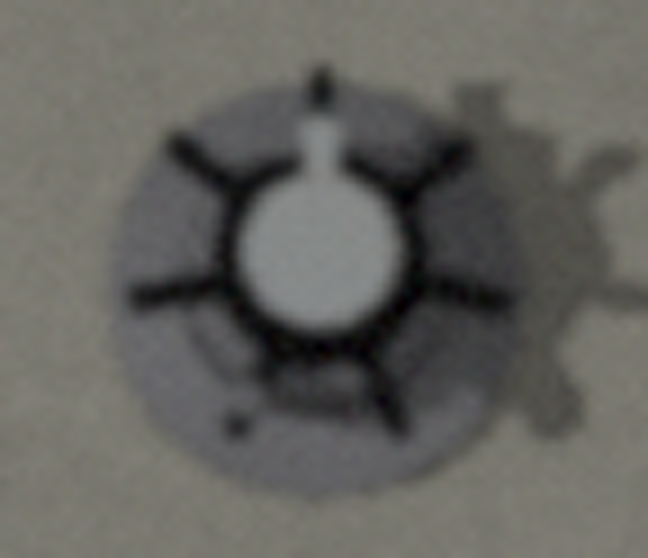

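The stud looks to be on the lower-left tooth (its dark tip is at crop 238,425), which is 3 clicks short of the pointer. I'll hover on the +y side of the counter with the fingers closed and look with the wrist camera.

>>> jog_arm:
  deltas:
    - [[-0.03, -0.022, 0, 4.5, 0.0], [-0.06, -0.045, 0, 9, 0.0], [-0.09, -0.067, 0, 13.5, 0.0], [-0.12, -0.09, 0, 18, 0.0], [-0.15, -0.112, 0, 22.5, 0.0], [-0.18, -0.135, 0, 27, 0.0], [-0.21, -0.157, 0, 31.5, 0.0], [-0.24, -0.18, 0, 36, 0.0], [-0.27, -0.202, 0, 40.5, 0.0], [-0.3, -0.224, 0, 45, 0.0], [-0.33, -0.247, 0, 49.5, 0.0], [-0.36, -0.27, 0, 54, 0.0], [-0.39, -0.292, 0, 58.5, 0.0], [-0.42, -0.314, 0, 63, 0.0], [-0.45, -0.336, 0, 67.5, 0.0], [-0.48, -0.358, 0, 71, 0.0], [-0.505, -0.377, 0, 74, 0.0], [-0.526, -0.393, 0, 77.1, 0.0], [-0.526, -0.393, 0, 77.1, 0.0], [-0.526, -0.393, 0, 77.1, 0.0]]
  grip_force: 20

```text
time_s: 2.37
ee_pos: [553.7, 59.3, 230.6]
ee_rot: [-180.0, -0.0, 89.9]
force: [-0.3, 0.4, -0.1]
gripper_width: 0.6
```

Run:
```python
from h import *
from workcell import env
s=env.state(); print(s["time_s"],s["qpos"],s["ee_pos"],s["ee_rot"],s["gripper_width"])
for n in ["wrist","top"]:
    p=env.camera_params(n); print(p); im=env.grab_frame(n)[:,:,::-1]; np.save(f"pics/{n}1.npy",p); cv2.imwrite(f"pics/{n}1.png",im)
for l in ["stud_top","pointer_tip","wheel_center"]: print(l,[(r["conf"],r["xyz"]) for r in env.look_for("wrist",l)[:2]])
```

```text
2.3667 [4.91195146e+00 1.67158049e+01 9.20272537e+01 2.79511420e-02
 7.12972156e+01 4.99019172e+00] [553.7389505   59.27871054 230.57449475] [-1.79957574e+02 -2.28650983e-02  8.99127792e+01] 0.6052784347956879
{'fx': 272.035252844127, 'fy': 272.035252844127, 'cx': 258.6217330073453, 'cy': 189.68524463392427, 'xyz': array([552.52953633, 129.60613591, 385.41566377]), 'orientation': array([ 1.65355934e+02,  6.29327830e-02, -3.69426408e-02])}
{'fx': 458.0733105325468, 'fy': 458.0733105325468, 'cx': 262.69153238068503, 'cy': 190.50262063932448, 'xyz': array([ 355.83640425,  -18.20681954, 1165.34051658]), 'orientation': array([-1.66975663e+02,  1.43336515e-02, -8.38112630e+01])}
stud_top [(0.66, [577.0, 22.0, 59.0]), (0.44, [556.4, 22.0, 12.6])]
pointer_tip [(0.75, [558.4, 24.6, 12.9])]
wheel_center [(0.57, [559.7, 23.8, 9.0])]
```

View pics/wrist1.png

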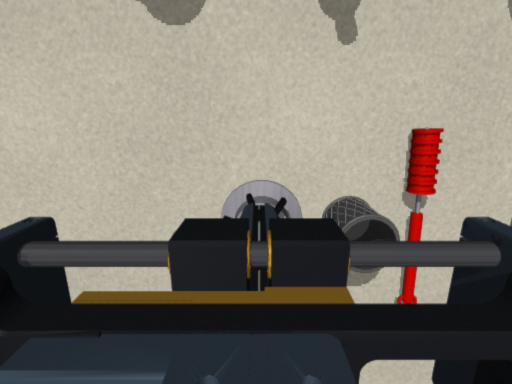

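The gripper hides the counter: only its foot shows, near (260,200). I'll back off along +y for a clear view.

>>> jog_arm:
  deltas:
    - [[0.03, 0, 0, 0, 0.0], [0.06, 0, 0, 0, 0.0], [0.09, 0, 0, 0, 0.0], [0.12, 0, 0, 0, 0.0], [0.12, 0, 0, 0, 0.0], [0.12, 0, 0, 0, 0.0]]

```text
time_s: 3.12
ee_pos: [552.5, 182.1, 231.0]
ee_rot: [180.0, 0.0, 90.3]
force: [0.7, -0.3, -0.4]
gripper_width: 0.7
```

Run:
```python
from h import *
from workcell import env
s=env.state(); print(s["time_s"],s["ee_pos"],s["ee_rot"],s["gripper_width"])
ims=[]
for n in ["wrist","top","scene"]:
    p=env.camera_params(n); im=env.grab_frame(n)[:,:,::-1].copy(); np.save(f"pics/{n}2.npy",p); cv2.imwrite(f"pics/{n}2.png",im)
    c=cam(p); u,v=proj(c,[553,-17,50])[0]; print(n,u,v)
    u,v=int(u),int(v); w=40 if n!="wrist" else 70
    ims.append(cv2.resize(im[max(v-w,0):v+w,max(u-w,0):u+w],(400,400),interpolation=cv2.INTER_CUBIC))
cv2.imwrite("pics/m2.png",cv2.resize(np.hstack(ims[:2]),(800,400)))
cv2.imwrite("pics/m2s.png",ims[2])
for n in ["wrist","top"]:
  for l in ["stud_top","pointer_tip","wheel_center"]: print(n,l,[(r["conf"],r["xyz"]) for r in env.look_for(n,l)[:2]])
```

```text
3.1167 [552.53955887 182.08944799 231.01145928] [1.79997456e+02 7.37983831e-03 9.02571840e+01] 0.6504713507556309
wrist 259.24315800587715 311.22726850717874
top 270.9283462081955 214.91168983957226
scene 250.01871325622886 185.7447240667924
wrist stud_top []
wrist pointer_tip []
wrist wheel_center []
top stud_top [(0.69, [546.8, -11.3, 58.6])]
top pointer_tip [(0.84, [550.2, -12.9, 39.8])]
top wheel_center [(0.76, [550.0, -13.8, 40.5])]
```

View pics/m2.png

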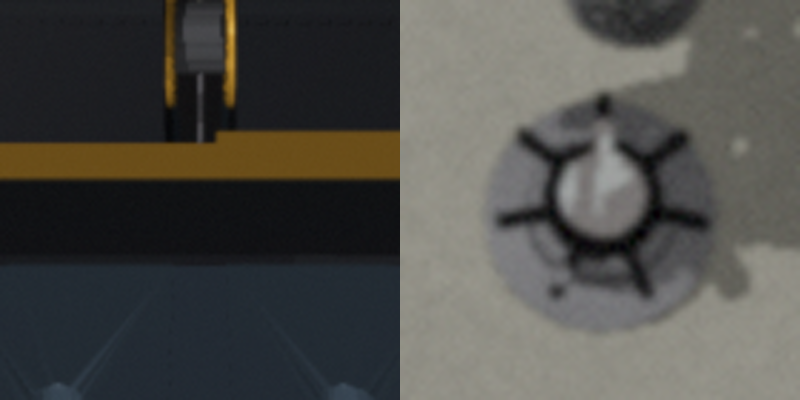

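View pics/m2s.png

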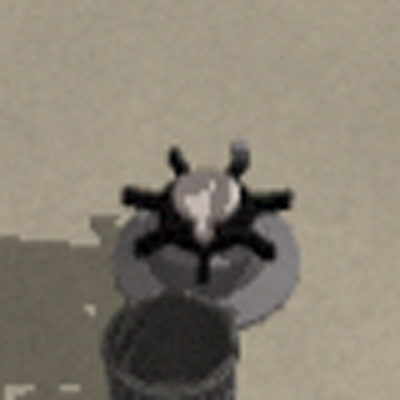

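View pics/scene2.png

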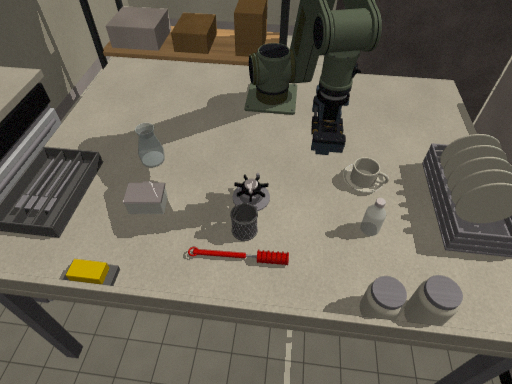

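The scene crop shows the steel stud at (240,150), on the upper-right tooth, with the pointer at the bottom. That confirms 3 clicks short. Next I'll fit the counter's pose from the tooth tips.

Run:
```python
from h import *
from scipy.optimize import least_squares
c=cam(np.load("pics/top2.npy",allow_pickle=True).item())
px=np.array([(320,68),(172,138),(132,300),(237,432),(402,432),(512,300),(468,143)])/9.+[235,185]-0.5
px=px+0.0
P=np.array([back(c,p,55)[:2] for p in px])
def f(v):
    a=v[2]+np.arange(7)*2*np.pi/7
    return (np.c_[v[0]+54*np.cos(a),v[1]+54*np.sin(a)]-P).ravel()
r=least_squares(f,[553,-17,0]);print(r.x[:2],np.degrees(r.x[2]),r.fun.reshape(-1,2).round(1))
print("hub",back(c,np.array([320,250])/9+[234.5,184.5],70)); print("ptr",back(c,np.array([322,122])/9+[234.5,184.5],69))
# overlay on top2
im=cv2.imread("pics/top2.png"); x0,y0,s=235,185,9
cr=cv2.resize(im[185:247,235:307],None,fx=s,fy=s,interpolation=cv2.INTER_CUBIC)
def dr(X,col):
    q=((proj(c,X)-[x0,y0]+.5)*s).astype(np.int32); cv2.polylines(cr,[q],True,col,1)
cx,cy,ps=r.x
def circ(R,z): 
    t=np.linspace(0,2*np.pi,60); return np.c_[cx+R*np.cos(t),cy+R*np.sin(t),0*t+z]
dr(circ(60,14),(0,255,255));dr(circ(21,70),(0,0,255))
for k in range(7):
    a=ps+k*2*np.pi/7;u=np.array([np.cos(a),np.sin(a)]);n=np.array([-u[1],u[0]])
    q=np.array([[cx,cy]+u*R_+n*w for R_,w in[(30,3.5),(54,3.5),(54,-3.5),(30,-3.5)]]); dr(np.c_[q,[58]*4],(0,255,0))
cv2.imwrite("pics/ov2.png",cr)
```

```text
[556.22929265 -14.53358316] 5.91385838014761 [[ 0.8 -0.1]
 [ 0.2  1.4]
 [-0.3  1.3]
 [-0.8  0.8]
 [-0.8 -1.4]
 [-0.6 -0.5]
 [ 1.5 -1.5]]
hub [555.68431821 -14.24239651  70.        ]
ptr [591.06870622 -11.0974081   69.        ]
```

View pics/ov2.png

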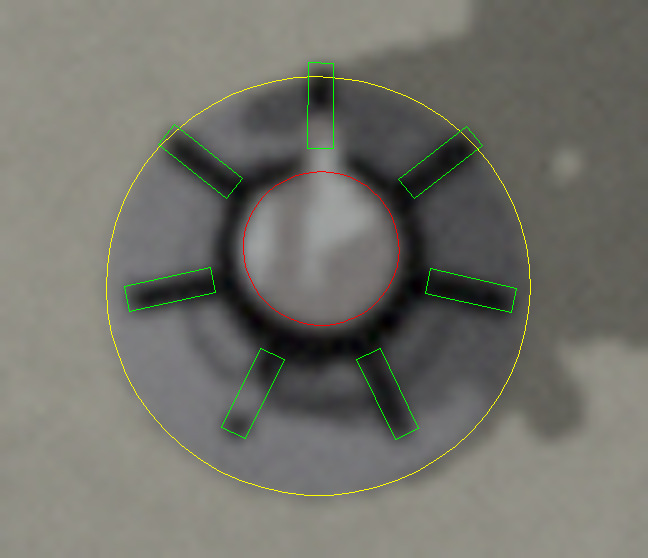

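Run:
```python
import cv2
im=cv2.imread("pics/wrist1.png")[170:310,190:330];cv2.imwrite("pics/w1c.png",cv2.resize(im,(560,560),interpolation=cv2.INTER_CUBIC))
```

```text
(no output)
```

View pics/w1c.png

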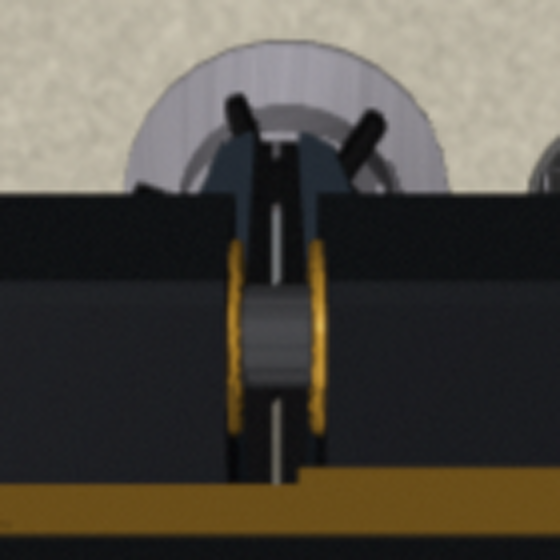

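The overlay matches the counter: centre about (556,-14.5), pointer at about 5.8°. I'll write a planner that tracks the commanded pose and prints rows in the tool frame. It pushes the tooth at 103° from the pointer, with the finger laid parallel to the tooth.

```bash
cat > plan.py <<'E'
import numpy as np, json
C=np.array([556.,-14.5]); PSI=5.8; CL=360/7
def pose(A,r,L,z):
    a=np.radians(A); return [*(C+r*np.array([np.cos(a),np.sin(a)])+L*np.array([-np.sin(a),np.cos(a)])),z,A]
def rows(cur,ps):
    y=np.radians(cur[3]); tx=np.array([np.cos(y),np.sin(y)]); ty=np.array([np.sin(y),-np.cos(y)])
    out=[]
    for p in ps:
        d=np.array(p[:2])-cur[:2]; out.append([round(d@tx/1000,4),round(d@ty/1000,4),round((cur[2]-p[2])/1000,4),round(cur[3]-p[3],2),0.0])
    return out
def apply(cur,row):
    y=np.radians(cur[3]); d=np.array([np.cos(y),np.sin(y)])*row[0]*1000+np.array([np.sin(y),-np.cos(y)])*row[1]*1000
    return np.array([cur[0]+d[0],cur[1]+d[1],cur[2]-row[2]*1000,cur[3]-row[3]])
def interp(p,q,n): return [list(np.array(p)+(np.array(q)-p)*(i+1)/n) for i in range(n)]
E
python3 - <<'E'
from plan import *
cur=np.array([128.175,560.547,230.976,167.12])
cur=apply(cur,[-.526,-.393,0,77.1]); cur=apply(cur,[.12,0,0,0]); print(cur)
A=PSI+2*CL
p1=pose(A,98,19,150);p2=pose(A,98,19,65);p3=pose(A,56,19,65)
print(p1,p2,p3)
R=rows(cur,interp(cur,p1,8)+interp(p1,p2,8)+[p2]*3)
print(json.dumps(R)); c2=apply(cur,R[-1]); print(c2)
R=rows(c2,interp(c2,p3,6)+[p3]*2);print(json.dumps(R)); np.save("cur.npy",apply(c2,R[-1]))
E
```

```text
[553.29488995 180.18466132 230.976       90.02      ]
[np.float64(506.6478230625034), np.float64(72.27190001106364), 150, 108.65714285714286] [np.float64(506.6478230625034), np.float64(72.27190001106364), 65, 108.65714285714286] [np.float64(520.0838074143254), np.float64(32.47900712178514), 65, 108.65714285714286]
[[-0.0135, -0.0058, 0.0101, -2.33, 0.0], [-0.027, -0.0117, 0.0202, -4.66, 0.0], [-0.0405, -0.0175, 0.0304, -6.99, 0.0], [-0.0539, -0.0233, 0.0405, -9.32, 0.0], [-0.0674, -0.0292, 0.0506, -11.65, 0.0], [-0.0809, -0.035, 0.0607, -13.98, 0.0], [-0.0944, -0.0408, 0.0709, -16.31, 0.0], [-0.1079, -0.0467, 0.081, -18.64, 0.0], [-0.1079, -0.0467, 0.0916, -18.64, 0.0], [-0.1079, -0.0467, 0.1022, -18.64, 0.0], [-0.1079, -0.0467, 0.1129, -18.64, 0.0], [-0.1079, -0.0467, 0.1235, -18.64, 0.0], [-0.1079, -0.0467, 0.1341, -18.64, 0.0], [-0.1079, -0.0467, 0.1447, -18.64, 0.0], [-0.1079, -0.0467, 0.1554, -18.64, 0.0], [-0.1079, -0.0467, 0.166, -18.64, 0.0], [-0.1079, -0.0467, 0.166, -18.64, 0.0], [-0.1079, -0.0467, 0.166, -18.64, 0.0], [-0.1079, -0.0467, 0.166, -18.64, 0.0]]
[506.632557    72.26836652  64.976      108.66      ]
[[-0.007, 0.0, -0.0, 0.0, 0.0], [-0.014, 0.0, -0.0, 0.0, 0.0], [-0.021, 0.0, -0.0, 0.0, 0.0], [-0.028, 0.0, -0.0, 0.0, 0.0], [-0.035, 0.0, -0.0, 0.0, 0.0], [-0.042, 0.0, -0.0, 0.0, 0.0], [-0.042, 0.0, -0.0, 0.0, 0.0], [-0.042, 0.0, -0.0, 0.0, 0.0]]
```

>>> jog_arm:
  deltas:
    - [[-0.0135, -0.006, 0.01, -2.3, 0.0], [-0.027, -0.012, 0.02, -4.6, 0.0], [-0.04, -0.0175, 0.03, -7, 0.0], [-0.054, -0.023, 0.04, -9.3, 0.0], [-0.067, -0.029, 0.05, -11.6, 0.0], [-0.081, -0.035, 0.061, -14, 0.0], [-0.094, -0.041, 0.071, -16.3, 0.0], [-0.108, -0.047, 0.081, -18.6, 0.0], [-0.108, -0.047, 0.092, -18.6, 0.0], [-0.108, -0.047, 0.102, -18.6, 0.0], [-0.108, -0.047, 0.113, -18.6, 0.0], [-0.108, -0.047, 0.123, -18.6, 0.0], [-0.108, -0.047, 0.134, -18.6, 0.0], [-0.108, -0.047, 0.145, -18.6, 0.0], [-0.108, -0.047, 0.155, -18.6, 0.0], [-0.108, -0.047, 0.166, -18.6, 0.0], [-0.108, -0.047, 0.166, -18.6, 0.0], [-0.108, -0.047, 0.166, -18.6, 0.0]]

```text
time_s: 5.07
ee_pos: [506.1, 72.3, 64.4]
ee_rot: [-179.9, -0.0, 108.6]
force: [-0.5, 0.3, 0.4]
gripper_width: 0.5
```

Run:
```python
from h import *
from workcell import env
s=env.state(); print(s["time_s"],s["ee_pos"],s["ee_rot"],s["force"])
im=env.grab_frame("scene")[:,:,::-1]; cv2.imwrite("pics/s3.png",cv2.resize(im[120:250,180:340],(800,650)[:2],interpolation=cv2.INTER_CUBIC)[:600])
im=env.grab_frame("wrist")[:,:,::-1]; cv2.imwrite("pics/w3.png",im)
```

```text
5.0667 [506.13951126  72.28227492  64.40205055] [-1.79930131e+02 -2.35997445e-02  1.08625489e+02] [-0.47171189  0.25294653  0.40351736]
```

View pics/s3.png

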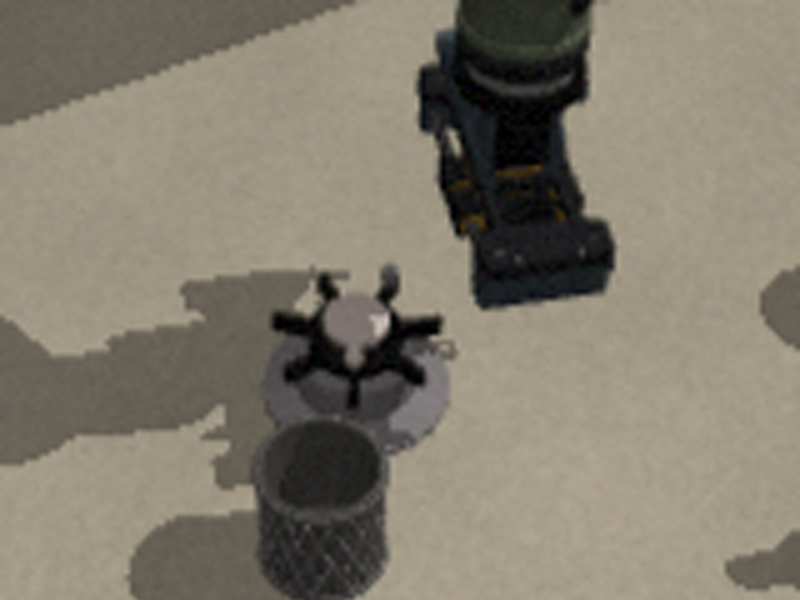

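View pics/w3.png

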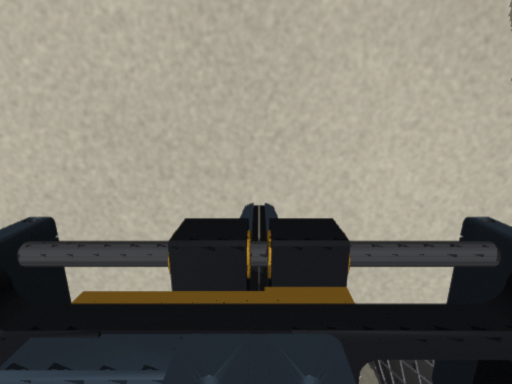

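>>> jog_arm:
  deltas:
    - [[-0.007, 0, 0, 0, 0.0], [-0.014, 0, 0, 0, 0.0], [-0.021, 0, 0, 0, 0.0], [-0.028, 0, 0, 0, 0.0], [-0.035, 0, 0, 0, 0.0], [-0.042, 0, 0, 0, 0.0], [-0.042, 0, 0, 0, 0.0], [-0.042, 0, 0, 0, 0.0]]

```text
time_s: 5.83
ee_pos: [519.8, 31.9, 64.9]
ee_rot: [180.0, -0.0, 108.6]
force: [0.2, 0.2, -0.2]
gripper_width: 0.4
```

Run:
```python
from h import *
from workcell import env
from plan import *
c=cam(env.camera_params("scene"))
im=env.grab_frame("scene")[:,:,::-1]; cv2.imwrite("pics/s4.png",cv2.resize(im[140:230,190:310],(800,600),interpolation=cv2.INTER_CUBIC))
s=env.state(); print(s["time_s"],s["ee_pos"],s["ee_rot"],s["force"])
cur=apply(np.array([553.29,180.18,230.976,90.02]),[-.108,-.047,.166,-18.6]); cur=apply(cur,[-.042,0,0,0]); print(cur)
A0=PSI+2*CL
N=15
seq=[pose(A0,56,13.5,65)]*1+[pose(A0-0.9*CL*(i+1)/N,56,13.5,65) for i in range(N)]
seq+=[seq[-1]]*2
R=rows(cur,seq);print(json.dumps(R)); e=apply(cur,R[-1]);print(e)
```

```text
5.8833 [519.70604112  32.17538655  64.88610822] [-1.79994401e+02 -1.59646662e-02  1.08582590e+02] [-0.93439401  0.00684804 -0.23995055]
[519.73788716  32.36200588  64.976      108.62      ]
[[0.0, 0.0059, -0.0, -0.04, 0.0], [0.0007, 0.0089, -0.0, 3.05, 0.0], [0.0011, 0.012, -0.0, 6.13, 0.0], [0.0015, 0.015, -0.0, 9.22, 0.0], [0.0016, 0.0181, -0.0, 12.31, 0.0], [0.0016, 0.0212, -0.0, 15.39, 0.0], [0.0014, 0.0243, -0.0, 18.48, 0.0], [0.0011, 0.0274, -0.0, 21.56, 0.0], [0.0005, 0.0305, -0.0, 24.65, 0.0], [-0.0001, 0.0335, -0.0, 27.73, 0.0], [-0.001, 0.0365, -0.0, 30.82, 0.0], [-0.002, 0.0394, -0.0, 33.91, 0.0], [-0.0031, 0.0423, -0.0, 36.99, 0.0], [-0.0044, 0.0451, -0.0, 40.08, 0.0], [-0.0059, 0.0479, -0.0, 43.16, 0.0], [-0.0075, 0.0505, -0.0, 46.25, 0.0], [-0.0075, 0.0505, -0.0, 46.25, 0.0], [-0.0075, 0.0505, -0.0, 46.25, 0.0]]
[569.98924232  41.3787295   64.976       62.37      ]
```

View pics/s4.png

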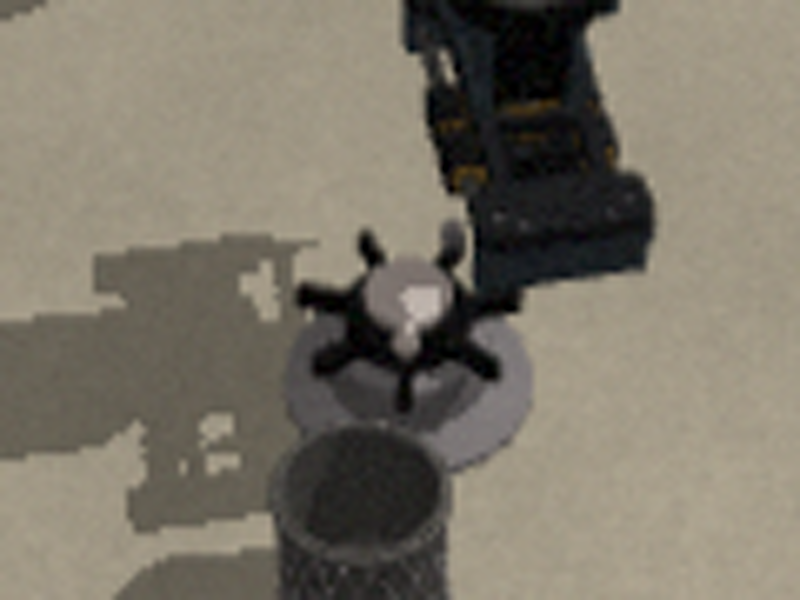

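The finger is in the gap between the stud tooth (452,235) and the tooth ahead of it (510,300). I'll start the first push.

>>> jog_arm:
  deltas:
    - [[0, 0.003, 0, 0, 0.0], [0, 0.006, 0, 0, 0.0], [0.0007, 0.009, 0, 3, 0.0], [0.001, 0.012, 0, 6.1, 0.0], [0.0015, 0.015, 0, 9.2, 0.0], [0.0016, 0.018, 0, 12.3, 0.0], [0.0016, 0.021, 0, 15.4, 0.0], [0.0014, 0.0243, 0, 18.5, 0.0], [0.0011, 0.0274, 0, 21.6, 0.0], [0.0011, 0.0274, 0, 21.6, 0.0]]

```text
time_s: 6.72
ee_pos: [546.0, 42.7, 64.9]
ee_rot: [180.0, -0.0, 87.0]
force: [0.2, 0.5, 0.4]
gripper_width: 0.4
```

Run:
```python
from h import *
from workcell import env
from plan import *
im=env.grab_frame("scene")[:,:,::-1]; cv2.imwrite("pics/s5.png",cv2.resize(im[140:230,190:310],(800,600),interpolation=cv2.INTER_CUBIC))
s=env.state(); print(s["time_s"],s["ee_pos"],s["ee_rot"],s["force"])
cur=apply(np.array([519.738,32.362,64.976,108.62]),[.0011,.0274,0,21.6]);print(cur)
A0=PSI+2*CL
seq=[pose(A0-0.06*CL*i,56,13.5,65) for i in range(8,16)]
seq+=[seq[-1]]*2
R=rows(cur,seq);print(json.dumps(R)); e=apply(cur,R[-1]);print(e)
```

```text
6.7667 [545.56930713  42.63426316  64.85480313] [-1.79995528e+02 -1.13542181e-02  8.71199929e+01] [-0.61706966  0.0289078   0.55048689]
[545.35258306  42.1529721   64.976       87.02      ]
[[0.0006, 0.0031, -0.0, 3.05, 0.0], [0.0011, 0.0061, -0.0, 6.13, 0.0], [0.0014, 0.0092, -0.0, 9.22, 0.0], [0.0016, 0.0123, -0.0, 12.31, 0.0], [0.0016, 0.0154, -0.0, 15.39, 0.0], [0.0014, 0.0185, -0.0, 18.48, 0.0], [0.001, 0.0216, -0.0, 21.56, 0.0], [0.0005, 0.0247, -0.0, 24.65, 0.0], [0.0005, 0.0247, -0.0, 24.65, 0.0], [0.0005, 0.0247, -0.0, 24.65, 0.0]]
[570.04517599  41.36820804  64.976       62.37      ]
```

View pics/s5.png

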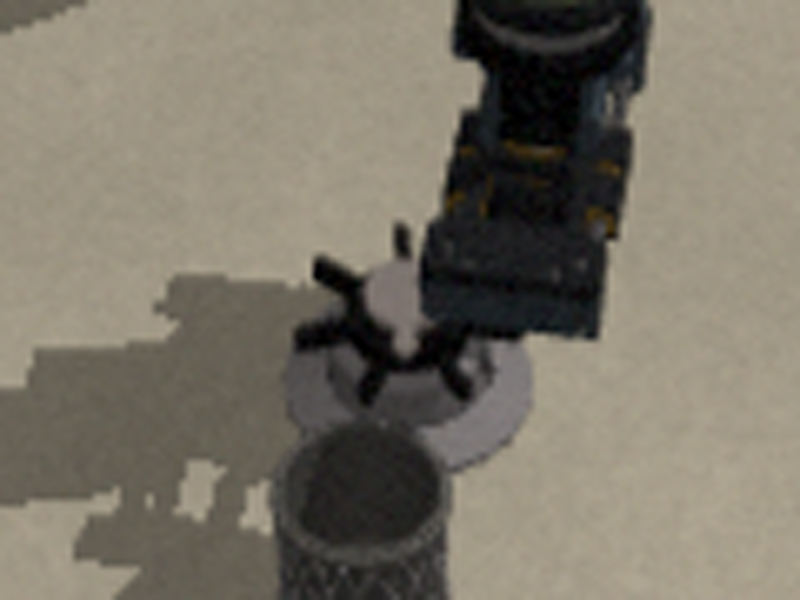

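The wheel has turned about half a click: the front tooth is now at (370,385). The counter hasn't moved, so I'll continue to 0.9 of a click.

>>> jog_arm:
  deltas:
    - [[0.0006, 0.003, 0, 3, 0.0], [0.001, 0.006, 0, 6.1, 0.0], [0.0014, 0.009, 0, 9.2, 0.0], [0.0016, 0.0123, 0, 12.3, 0.0], [0.0016, 0.0154, 0, 15.4, 0.0], [0.0014, 0.0185, 0, 18.5, 0.0], [0.001, 0.0216, 0, 21.5, 0.0], [0.0005, 0.0247, 0, 24.6, 0.0], [0.0005, 0.0247, 0, 24.6, 0.0]]

```text
time_s: 7.52
ee_pos: [570.7, 41.5, 65.0]
ee_rot: [180.0, -0.0, 62.5]
force: [0.4, 0.8, -0.3]
gripper_width: 0.9
```

Run:
```python
from h import *
from workcell import env
from plan import *
im=env.grab_frame("scene")[:,:,::-1]; cv2.imwrite("pics/s6.png",cv2.resize(im[140:230,190:310],(800,600),interpolation=cv2.INTER_CUBIC))
s=env.state(); print(s["time_s"],s["ee_pos"],s["ee_rot"],s["force"])
```

```text
7.5667 [570.20735859  41.48785841  64.90645778] [ 1.79991614e+02 -9.27291761e-03  6.25515863e+01] [ 0.13464682  0.07986812 -0.17451194]
```

View pics/s6.png

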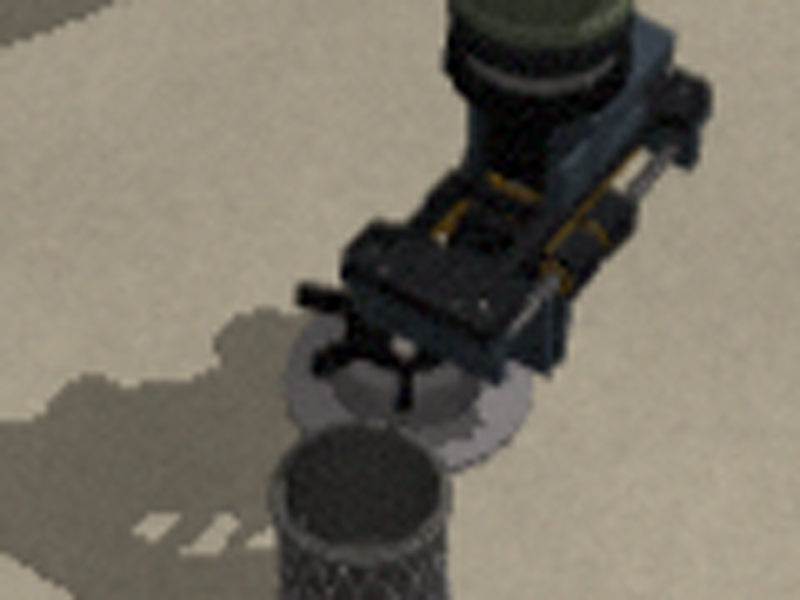

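The first click is in: a tooth is under the pointer again at (405,390). I'll withdraw and return to the entry point along an outside arc.

Run:
```python
from plan import *
cur=apply(np.array([545.3526,42.153,64.976,87.02]),[.0005,.0247,0,24.6]);print(cur)
A0=PSI+2*CL; A1=A0-.9*CL
seq=[pose(A1,56+42*i/5,13.5,65) for i in range(1,6)]+[pose(A1+(A0-A1)*i/9,98,13.5+5.5*i/9,65) for i in range(1,10)]
seq+=[seq[-1]]*2
R=rows(cur,seq);print(json.dumps(R)); e=apply(cur,R[-1]);print(e)
```

```text
[570.04519293  41.36823594  64.976       62.42      ]
[[0.0084, -0.0, -0.0, 0.05, 0.0], [0.0168, -0.0, -0.0, 0.05, 0.0], [0.0252, -0.0, -0.0, 0.05, 0.0], [0.0336, -0.0, -0.0, 0.05, 0.0], [0.042, 0.0, -0.0, 0.05, 0.0], [0.0403, -0.0093, -0.0, -5.09, 0.0], [0.0378, -0.0185, -0.0, -10.24, 0.0], [0.0344, -0.0274, -0.0, -15.38, 0.0], [0.0302, -0.0359, -0.0, -20.52, 0.0], [0.0251, -0.044, -0.0, -25.67, 0.0], [0.0194, -0.0515, -0.0, -30.81, 0.0], [0.0129, -0.0585, -0.0, -35.95, 0.0], [0.0057, -0.0649, -0.0, -41.09, 0.0], [-0.002, -0.0705, -0.0, -46.24, 0.0], [-0.002, -0.0705, -0.0, -46.24, 0.0], [-0.002, -0.0705, -0.0, -46.24, 0.0]]
[506.63046975  72.23606523  64.976      108.66      ]
```

>>> jog_arm:
  deltas:
    - [[0.0084, 0, 0, 0, 0.0], [0.0168, 0, 0, 0, 0.0], [0.0252, 0, 0, 0, 0.0], [0.0336, 0, 0, 0, 0.0], [0.042, 0, 0, 0, 0.0], [0.0403, -0.0093, 0, -5.1, 0.0], [0.0378, -0.0185, 0, -10.2, 0.0], [0.0344, -0.0274, 0, -15.4, 0.0], [0.0302, -0.036, 0, -20.5, 0.0], [0.025, -0.044, 0, -25.7, 0.0], [0.0194, -0.0515, 0, -30.8, 0.0], [0.013, -0.0585, 0, -36, 0.0], [0.0057, -0.065, 0, -41.1, 0.0], [-0.002, -0.0705, 0, -46.2, 0.0], [-0.002, -0.0705, 0, -46.2, 0.0], [-0.002, -0.0705, 0, -46.2, 0.0]]

```text
time_s: 8.9
ee_pos: [507.0, 72.7, 65.1]
ee_rot: [180.0, -0.0, 108.5]
force: [-0.3, 0.4, 0.0]
gripper_width: 0.5
```

Run:
```python
from h import *
from workcell import env
im=env.grab_frame("scene")[:,:,::-1]; cv2.imwrite("pics/s7.png",cv2.resize(im[140:230,190:310],(800,600),interpolation=cv2.INTER_CUBIC))
s=env.state(); print(s["time_s"],s["ee_pos"],s["ee_rot"],s["force"])
from plan import *
cur=apply(np.array([570.045,41.368,64.976,62.42]),[-.002,-.0705,0,-46.2]); print(cur)
A0=PSI+2*CL
seq=[pose(A0,98-42*i/6,19,65) for i in range(1,7)]+[pose(A0,56,16,65),pose(A0,56,13.5,65)]+[pose(A0-.06*CL*i,56,13.5,65) for i in range(1,11)]
R=rows(cur,seq);print(json.dumps(R))
```

```text
8.95 [507.47852777  72.76332309  65.14511453] [1.79927104e+02 2.69615476e-03 1.08516116e+02] [ 0.27085203  0.14456417 -0.74369344]
[506.63027683  72.23582928  64.976      108.62      ]
[[-0.007, 0.0, -0.0, -0.04, 0.0], [-0.014, 0.0, -0.0, -0.04, 0.0], [-0.021, 0.0, -0.0, -0.04, 0.0], [-0.028, 0.0, -0.0, -0.04, 0.0], [-0.035, 0.0001, -0.0, -0.04, 0.0], [-0.042, 0.0001, -0.0, -0.04, 0.0], [-0.042, 0.0031, -0.0, -0.04, 0.0], [-0.042, 0.0056, -0.0, -0.04, 0.0], [-0.0413, 0.0086, -0.0, 3.05, 0.0], [-0.0408, 0.0117, -0.0, 6.13, 0.0], [-0.0405, 0.0147, -0.0, 9.22, 0.0], [-0.0404, 0.0178, -0.0, 12.31, 0.0], [-0.0404, 0.0209, -0.0, 15.39, 0.0], [-0.0406, 0.024, -0.0, 18.48, 0.0], [-0.0409, 0.0271, -0.0, 21.56, 0.0], [-0.0414, 0.0302, -0.0, 24.65, 0.0], [-0.0421, 0.0332, -0.0, 27.73, 0.0], [-0.043, 0.0362, -0.0, 30.82, 0.0]]
```

View pics/s7.png

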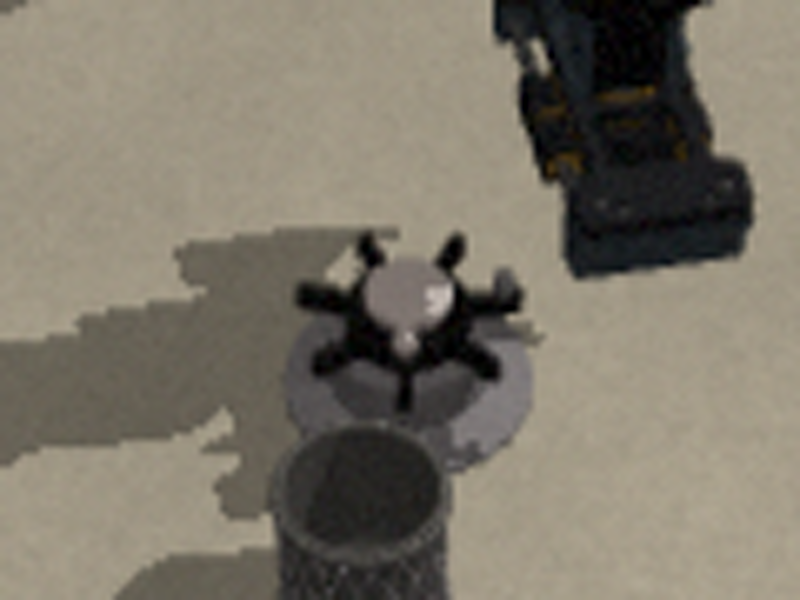

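The stud has moved one tooth on, to (505,280), so it is now 2 clicks short. The counter is still in place. Now the second push.

>>> jog_arm:
  deltas:
    - [[-0.007, 0, 0, 0, 0.0], [-0.014, 0, 0, 0, 0.0], [-0.021, 0, 0, 0, 0.0], [-0.028, 0, 0, 0, 0.0], [-0.035, 0, 0, 0, 0.0], [-0.042, 0, 0, 0, 0.0], [-0.042, 0.003, 0, 0, 0.0], [-0.042, 0.0056, 0, 0, 0.0], [-0.0413, 0.0086, 0, 3, 0.0], [-0.0408, 0.0117, 0, 6.1, 0.0], [-0.0405, 0.0147, 0, 9.2, 0.0], [-0.0404, 0.0178, 0, 12.3, 0.0], [-0.0404, 0.021, 0, 15.4, 0.0], [-0.0406, 0.024, 0, 18.5, 0.0], [-0.041, 0.0271, 0, 21.6, 0.0], [-0.041, 0.0271, 0, 21.6, 0.0]]

```text
time_s: 10.28
ee_pos: [545.7, 42.5, 64.8]
ee_rot: [-180.0, -0.0, 87.0]
force: [-0.8, 0.2, -0.9]
gripper_width: 0.5
```

>>> jog_arm:
  deltas:
    - [[0.0006, 0.003, 0, 3, 0.0], [0.001, 0.006, 0, 6.1, 0.0], [0.0014, 0.009, 0, 9.2, 0.0], [0.0016, 0.0123, 0, 12.3, 0.0], [0.0016, 0.0154, 0, 15.4, 0.0], [0.0014, 0.0185, 0, 18.5, 0.0], [0.001, 0.0216, 0, 21.5, 0.0], [0.0005, 0.0247, 0, 24.6, 0.0], [0.0005, 0.0247, 0, 24.6, 0.0]]

```text
time_s: 11.03
ee_pos: [570.8, 41.5, 65.0]
ee_rot: [180.0, -0.0, 62.5]
force: [-0.6, -0.7, 0.5]
gripper_width: 0.3
```

Run:
```python
from h import *
from workcell import env
im=env.grab_frame("scene")[:,:,::-1]; cv2.imwrite("pics/s8.png",cv2.resize(im[140:230,190:310],(800,600),interpolation=cv2.INTER_CUBIC))
s=env.state(); print(s["time_s"],s["ee_pos"],s["ee_rot"],s["force"])
```

```text
11.0833 [570.32184446  41.46781819  64.89794173] [ 1.79992422e+02 -1.52602306e-02  6.25507480e+01] [-1.29541908 -0.37147613  0.59066242]
```

View pics/s8.png

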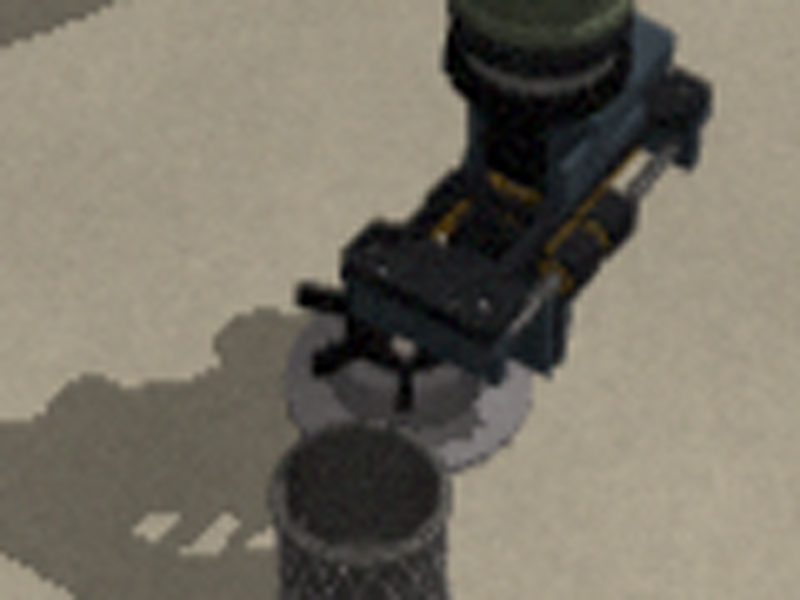

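The view matches the end of the first push, so it has clicked again. I'll withdraw as before and check.

>>> jog_arm:
  deltas:
    - [[0.0084, 0, 0, 0, 0.0], [0.0168, 0, 0, 0, 0.0], [0.0252, 0, 0, 0, 0.0], [0.0336, 0, 0, 0, 0.0], [0.042, 0, 0, 0, 0.0], [0.0403, -0.0093, 0, -5.1, 0.0], [0.0378, -0.0185, 0, -10.2, 0.0], [0.0344, -0.0274, 0, -15.4, 0.0], [0.0302, -0.036, 0, -20.5, 0.0], [0.025, -0.044, 0, -25.7, 0.0], [0.0194, -0.0515, 0, -30.8, 0.0], [0.013, -0.0585, 0, -36, 0.0], [0.0057, -0.065, 0, -41.1, 0.0], [-0.002, -0.0705, 0, -46.2, 0.0], [-0.002, -0.0705, 0, -46.2, 0.0], [-0.002, -0.0705, 0, -46.2, 0.0]]

```text
time_s: 12.42
ee_pos: [507.1, 72.6, 65.1]
ee_rot: [180.0, -0.0, 108.5]
force: [1.2, -0.1, -0.3]
gripper_width: 0.6
```

Run:
```python
from h import *
from workcell import env
im=env.grab_frame("scene")[:,:,::-1]; cv2.imwrite("pics/s9.png",cv2.resize(im[140:230,190:310],(800,600),interpolation=cv2.INTER_CUBIC))
s=env.state(); print(s["time_s"],s["ee_pos"],s["ee_rot"],s["force"])
```

```text
12.4667 [507.54043067  72.66019119  65.16539101] [1.79924751e+02 3.53024152e-03 1.08517000e+02] [ 0.34364514  0.2049989  -0.28783417]
```

View pics/s9.png

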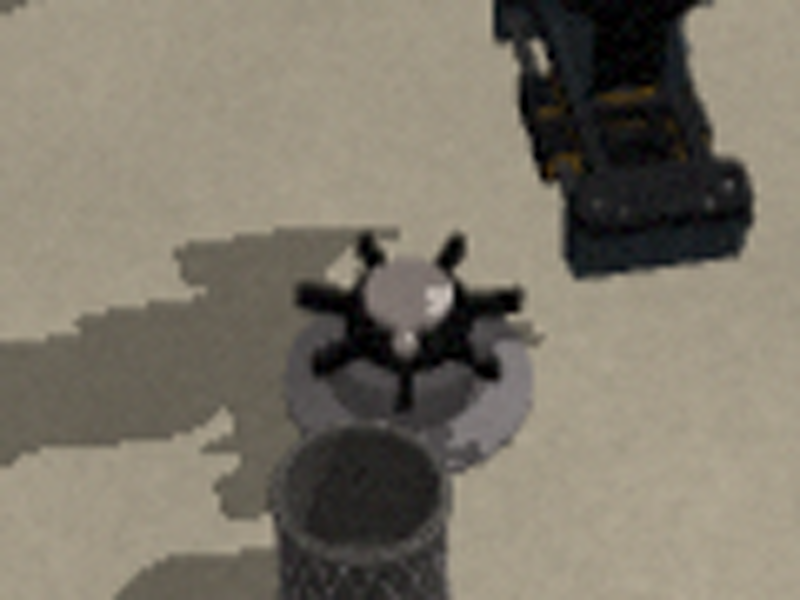

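The stud is now on the tooth at (487,350), 1 click short. One last push of the same size.

>>> jog_arm:
  deltas:
    - [[-0.007, 0, 0, 0, 0.0], [-0.014, 0, 0, 0, 0.0], [-0.021, 0, 0, 0, 0.0], [-0.028, 0, 0, 0, 0.0], [-0.035, 0, 0, 0, 0.0], [-0.042, 0, 0, 0, 0.0], [-0.042, 0.003, 0, 0, 0.0], [-0.042, 0.0056, 0, 0, 0.0], [-0.0413, 0.0086, 0, 3, 0.0], [-0.0408, 0.0117, 0, 6.1, 0.0], [-0.0405, 0.0147, 0, 9.2, 0.0], [-0.0404, 0.0178, 0, 12.3, 0.0], [-0.0404, 0.021, 0, 15.4, 0.0], [-0.0406, 0.024, 0, 18.5, 0.0], [-0.041, 0.0271, 0, 21.6, 0.0], [-0.041, 0.0271, 0, 21.6, 0.0]]

```text
time_s: 13.8
ee_pos: [545.9, 42.4, 64.9]
ee_rot: [180.0, -0.0, 87.0]
force: [-0.1, 0.4, -0.3]
gripper_width: 0.4
```

>>> jog_arm:
  deltas:
    - [[0.0006, 0.003, 0, 3, 0.0], [0.001, 0.006, 0, 6.1, 0.0], [0.0014, 0.009, 0, 9.2, 0.0], [0.0016, 0.0123, 0, 12.3, 0.0], [0.0016, 0.0154, 0, 15.4, 0.0], [0.0014, 0.0185, 0, 18.5, 0.0], [0.001, 0.0216, 0, 21.5, 0.0], [0.0005, 0.0247, 0, 24.6, 0.0], [0.0005, 0.0247, 0, 24.6, 0.0]]

```text
time_s: 14.55
ee_pos: [570.8, 41.3, 65.0]
ee_rot: [180.0, -0.0, 62.4]
force: [0.6, -0.5, 1.0]
gripper_width: 0.6
```

>>> jog_arm:
  deltas:
    - [[0.0084, 0, 0, 0, 0.0], [0.0168, 0, 0, 0, 0.0], [0.0252, 0, 0, 0, 0.0], [0.0336, 0, 0, 0, 0.0], [0.042, 0, 0, 0, 0.0], [0.0403, -0.0093, 0, -5.1, 0.0], [0.0378, -0.0185, 0, -10.2, 0.0], [0.0344, -0.0274, 0, -15.4, 0.0], [0.0302, -0.036, 0, -20.5, 0.0], [0.025, -0.044, 0, -25.7, 0.0], [0.0194, -0.0515, 0, -30.8, 0.0], [0.013, -0.0585, 0, -36, 0.0], [0.0057, -0.065, 0, -41.1, 0.0], [-0.002, -0.0705, 0, -46.2, 0.0], [-0.002, -0.0705, 0, -46.2, 0.0], [-0.002, -0.0705, 0, -46.2, 0.0]]

```text
time_s: 15.88
ee_pos: [507.1, 72.5, 65.1]
ee_rot: [180.0, -0.0, 108.5]
force: [0.3, -0.6, 0.3]
gripper_width: 0.3
```

>>> jog_arm:
  deltas:
    - [[0.02, 0, -0.02, 0, 0.0], [0.04, 0, -0.05, 0, 0.0], [0.07, 0, -0.08, 0, 0.0], [0.1, 0, -0.11, 0, 0.0], [0.1, 0, -0.11, 0, 0.0], [0.1, 0, -0.11, 0, 0.0], [0.1, 0, -0.11, 0, 0.0]]

```text
time_s: 16.47
ee_pos: [474.9, 166.9, 174.5]
ee_rot: [-180.0, 0.0, 108.6]
force: [-0.1, -0.5, -0.5]
gripper_width: 0.7
```

Run:
```python
from h import *
from workcell import env
im=env.grab_frame("scene")[:,:,::-1]; a=cv2.resize(im[140:230,190:310],(400,300),interpolation=cv2.INTER_CUBIC)
im=env.grab_frame("top")[:,:,::-1]; cv2.imwrite("pics/top10.png",im);b=cv2.resize(im[180:252,222:318],(400,300),interpolation=cv2.INTER_CUBIC)
b0=cv2.resize(cv2.imread("pics/top0.png")[180:252,222:318],(400,300),interpolation=cv2.INTER_CUBIC)
a0=cv2.resize(cv2.imread("pics/scene0.png")[140:230,190:310],(400,300),interpolation=cv2.INTER_CUBIC)
cv2.imwrite("pics/s10.png",np.vstack([np.hstack([a,b]),np.hstack([a0,b0])]))
s=env.state(); print(s["time_s"],s["ee_pos"],s["ee_rot"],s["force"])
```

```text
16.5667 [474.43438486 165.94723375 173.49156397] [-1.79836208e+02  1.21143811e-02  1.08542434e+02] [-0.38277483  0.80199047 -0.11659258]
```

View pics/s10.png

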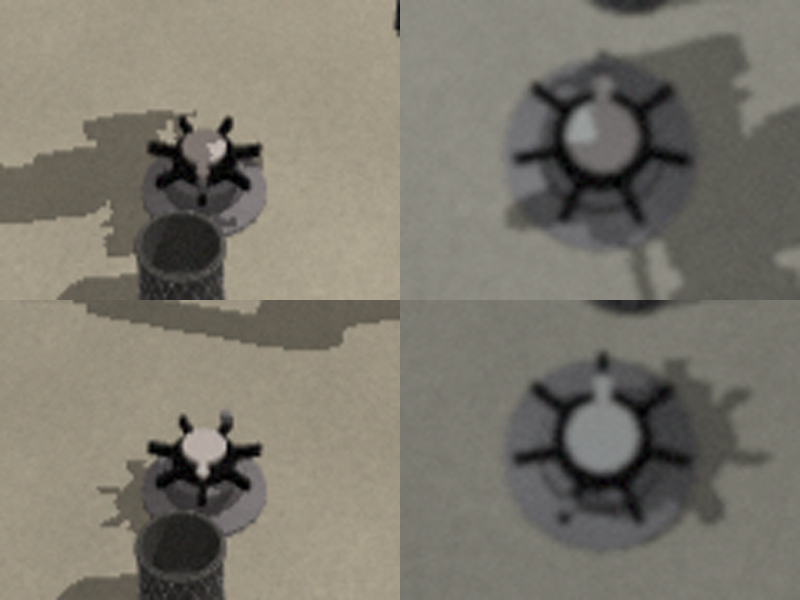

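View pics/top10.png

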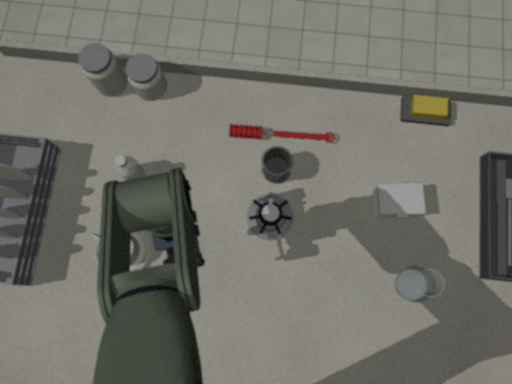

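The stud is now on the pointer's tooth: at (603,65) in the top crop, steel grey replaces the tooth's black. All seven teeth, the counter and its surroundings match the starting pictures, and the arm is clear. Handing in.

Run:
```python
from workcell import env
env.grab_frame("top")
print([(r["conf"],r["xyz"]) for r in env.look_for("top","stud_top")[:2]],env.state()["time_s"])
print(env.job_done())
```

```text
[(0.95, [547.0, -12.9, 59.9])] 16.6667
the job is handed in; nothing more can be done
None
```

I flicked the thumbwheel clockwise three times, each push turning a tooth about 0.9 of a click. The studded tooth started 3 clicks short and now appears clicked in line with the pointer. I then pulled the arm clear and handed the job in at about 16.7 s of the 67 s allowed; no verdict was reported.

- **Stud:** I followed it one tooth per push in the scene camera. The last top picture shows steel grey on the pointer's tooth where the black tip was, and all seven teeth are back in their click positions.
- **Counter:** it sits in the same place in the pictures from before and after, and tool forces read under about 1.5 N throughout.
- **Other things:** the filter, brush, box and carafe show no shift. In the last top picture the arm hid most of the saucer and teacup, and part of the soap bottle. I couldn't re-check those three, but the fingers never worked near them.
- **Disagreement:** the stud detector still gave (547, -13, 60), near the middle of the wheel. It gave almost the same spot before the pushes, so it does not track the stud; I relied on the pictures instead.

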